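# Bolt the sprung lid of a clean-room transfer case

## Robot

A 6-joint arm with a two-finger parallel gripper is mounted at the origin on the work surface. World frame = base frame: x ahead of the robot, y to its left, z up, the work surface at z = 0. Lengths are in m, angles in degrees, forces in N, time in s.
With the tool pointing down it reaches from about 0.25 to 0.8 m from the base axis. Payload 3.9 kg.
Tool frame: the origin (TCP) lies at the very end of the fingers, on their centre line; the grasp point (between the pads) lies 19 mm behind it (env.grasp_offset is the distance from the TCP to the grasp point, in m); z points along the fingers, y is the direction in which the jaws open and shut (so a half turn about z gives the same grasp; the last joint's range is limited). The gripper opens to 85 mm and grips with 20 to 120 N. Pads are 22 mm wide; open, the fingers measure 114 mm over their backs; the gripper's body (76 mm by 85 mm) begins 54 mm behind the grasp point. The pads swing forward as they close: fully open they stand 13 mm farther back than shut.
Start: joints at [67.323, 14.897, -7.913, 67.191, 0, 90], TCP at [0.202, 0.484, 0.231] pointing down, gripper open.
Joint ranges: [-159.42, 159.42], [-47.68, 98.78], [-73.54, 78.23], [-108.79, 121.32], [-90, 84.71], [-180, 180]. Speed limits (degrees/s): [147.25, 147.25, 180, 180, 180, 180].

## Interface

Orientations are given as a 3x3 rotation matrix whose columns are the frame's x, y, z axes.
In Python, from cell import telemetry, eyes, finish_job, env gives the robot as it stands.
- The arm moves only by the tool move_arm, never from a script. Its argument "plan" is one flat list of numbers, 5 for each row, row after row: the shift along the tool's x, y, z in cm, then the turn about the tool's z in degrees, then the opening, from 0 (shut) to 1 (fully open). A call has exactly 8 rows; each row is the pose to reach, as a shift and turn from the pose commanded when the call began, along the tool's axes at that moment; what a row does not reach only later rows make up. A row lasts 1/10 s, in which the tool goes at most 50 mm and 8.59 degrees, less where a joint would pass 70% of its speed; a pose out of reach is approached as far as the arm can. A call with a gripper value outside its range is refused whole. The fingers move at their own pace and stop on an object; "newtons" is the grip in N (left out, the last holds). Time passes only in rows, so rows that repeat a pose let the fingers close, or fill a call up. It gives the time, the measured TCP pose, the force and the opening at its end, in the units of the state.
- telemetry.read_state(): the state, without advancing time (a new reading comes with each control period).
- eyes.get_image(name): name is "scene" or "top" or "wrist"; returns a dict with "image" (420x560x3 uint8, red, green, blue), "fx", "fy", "cx", "cy" (pixels), "dist" ([k1, k2, p1, p2, k3] as OpenCV has them; the pictures are not rectified), "xyz" and "orientation" of the camera in the world. Camera axes: x right, y up, looking along -z (the intrinsics and any distortion apply to the point x, -y, -z); pixel columns grow to the right and rows downward; lengths in m; the calibration is good to about 2 mm. A picture is of the moment at which its call begins. There is no depth.
- finish_job(): hands the job in, once; it reports no verdict.
The state is a dict: "clock": time; "joint_positions": joint angles; "joint_velocities": joint speeds; "effort": joint torques, N m; "eef_pos": TCP position; "ee_rot": TCP orientation; "ft_force": force on the tool from outside, world axes, zero at the start; "moment": the same for the moment, N m; "finger_gap": opening from 0.0 (shut) to 1.0 (fully open).
Only numpy, scipy, OpenCV 4.12 (cv2) and the standard library are available. Lean on these libraries where they do the work, as an engineer would, in place of code of your own. Each camera call takes 0.05 s, during which the arm holds its last target.

## Task

The lid of the transfer case stands slightly ajar on its sprung hinges. Press it down and push the lid's sliding bolt across, feeling for the keeper's opening, until the bolt is fully home through the keeper and holds the lid down by itself; then let go. Leave the bottle, the jar and the tray where they are.

Things in the scene. Friction and masses are not known exactly. Their poses are not given: they have to be found in the camera images.
- case: Grey plastic case, 280 x 360 x 130 mm high, fixed. Origin: centre of its underside; x from the lid's free edge (near the robot) to the hinges, y along the bolt towards the keeper, z up. White lid: y = -170 to +80 mm; the rest of the top (y over 96 mm) is a fixed steel deck that carries the keeper. Bolt and keeper lie along x = -110 mm (lid level).
- lid (a joint): Lid angle about its hinge line (case x = 140, z = 120 mm). 0: down on its stop, top face at z = 130 mm; grows as the free edge rises. Hinge springs hold it ajar at about 0.12 (bolt 30 mm up). Pressed at the bolt it takes about 0.45 N/mm, 14 N to the stop. At angle a the bolt's axis (250 mm from the hinge line) is about 146 mm + 250 mm x sin(a) above the case's underside.
- bolt (a joint): Travel of the bolt on the lid along case +y, m. 0: withdrawn; 0.055: fully home at its end stop. Square steel bar 14 x 14 x 210 mm in two guides whose tops stand 12 mm above its axis; about 2 N of friction, stays where left. Its tip meets the keeper's face at 0.022 and comes out of the keeper's back at 0.047; between these it is in the opening.
- knob (a point): Point on the bolt's upright steel knob, on its centre line, 40 mm above the bolt's axis, 15 mm below the knob's top (at travel 0: case y = -45 mm). The knob is 20 mm along case x, 14 mm along y; all is free around it above the guides' tops. It rides on bolt and lid and leans with the lid.
- bolt_tip (a point): Centre of the flat end of the bolt that goes into the keeper, on the bolt's axis.
- keeper_mid (a point): Middle of the keeper's height adjustment, at its entry face, 159 mm above the case's underside. Keeper: aluminium block in an upright channel, 25 mm deep (y), top 36 mm above its opening's centre; opening 22 mm wide, 18.5 mm high. Its height differs per case, not shown by this point: the opening's centre is up to 10 mm higher or lower. With the lid too high or low the tip butts on the block.
- bottle: White bottle, 70 mm wide, 190 mm high; origin at the centre of its underside. A bystander.
- jar: Clear jar with a white cap, 80 mm wide, 100 mm high; origin at the centre of its underside. A bystander.
- tray: Open steel tray 140 x 180 x 50 mm; origin at the centre of its underside. A bystander.

How it is judged:
By the outcome, as a careful person would: the job done as asked, in the order asked, and still so for the second after the job is handed in, with the robot touching nothing.
It also fails if it takes over 61 s, if anything falls off the work surface, if the arm or the gripper's body presses on something with over 40 N, if the wrist force passes 120 N, or if a joint passes its speed limit or range.

## Working session

There is one attempt and no reset: what is moved stays moved. The work goes in short steps, Python scripts to look and compute and a tool call to move; the robot and the scene stay as the last step left them, time stands still between calls to the robot, and variables do not carry over. Pictures are saved under pics/ and viewed, and the job is handed in when it is done.

Besides the shell and the picture viewer there is one more tool, called after "Emit:" as a command line: name --argument value ..., lists and objects as JSON in quotes. move_arm: Moves the arm, as the interface text tells. Its arguments: {"type":"object","properties":{"plan":{"type":"array"},"newtons":{"type":"number"}},"required":["plan"]}

```bash
mkdir -p pics; python3 - <<'E'
from cell import telemetry, eyes, env
import cv2
print(telemetry.read_state()); print([a for a in dir(env) if a[0]!='_'])
for n in("scene","top","wrist"):
    d=eyes.get_image(n); cv2.imwrite(f"pics/{n}0.png",d["image"][:,:,::-1]); print(n,{k:v for k,v in d.items() if k!="image"})
E
```

```text
{'clock': 0.0, 'joint_positions': array([ 6.73216021e+01,  1.49352494e+01, -7.98755952e+00,  6.71918949e+01,
       -1.36974404e-03,  9.00000691e+01]), 'joint_velocities': array([ 0.02307668,  0.02223493, -0.02626363, -0.06285385, -0.02236398,
       -0.07034052]), 'effort': array([ 1.32978632e-03, -4.05678320e+01,  2.53922725e+01,  1.87115930e-02,
        8.78136962e-05, -2.18056250e-06]), 'eef_pos': array([0.20215109, 0.48375012, 0.23045747]), 'ee_rot': array([[-9.22683075e-01,  3.85558531e-01, -7.49812777e-04],
       [ 3.85559260e-01,  9.22681208e-01, -1.85639017e-03],
       [-2.39089088e-05, -2.00195705e-03, -9.99997996e-01]]), 'ft_force': array([0.37933576, 0.50764162, 0.11591214]), 'moment': array([0.01108744, 0.00853465, 0.00732907]), 'finger_gap': 1.0028244481898334}
['Unreachable', 'grasp_offset']
scene {'fx': 429.8858198049539, 'fy': 429.8858198049539, 'cx': 273.81094363287235, 'cy': 207.80598912835742, 'dist': array([-0.02114763,  0.        ,  0.        ,  0.        ,  0.        ]), 'xyz': array([1.56882898, 0.12378703, 1.24914943]), 'orientation': array([[-0.11465326, -
[... 244 characters left out ...]
[-0.10304148,  0.        ,  0.        ,  0.        ,  0.        ]), 'xyz': array([ 4.81677173e-01, -2.51914586e-04,  1.86419635e+00]), 'orientation': array([[ 0.00324157,  0.99830383, -0.05812883],
       [-0.99992693,  0.00391284,  0.01143793],
       [ 0.01164598,  0.05808751,  0.99824356]])}
wrist {'fx': 301.43014632898064, 'fy': 301.43014632898064, 'cx': 284.1822848364036, 'cy': 209.20238071444385, 'dist': array([-0.04940528,  0.        ,  0.        ,  0.        ,  0.        ]), 'xyz': array([0.12490068, 0.51530988, 0.37326093]), 'orientation': array([[ 0.38561393, -0.87231705, -0.30060749],
       [ 0.92265563,  0.36354317,  0.12861941],
       [-0.0029131 , -0.32695463,  0.94503555]])}
```

View pics/scene0.png

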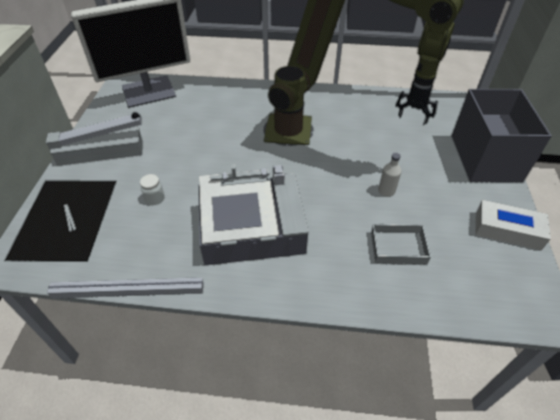

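View pics/top0.png

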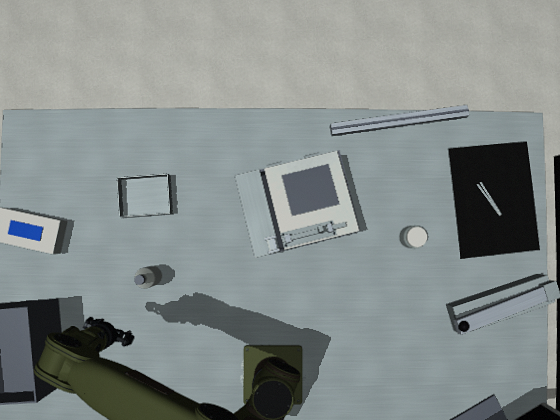

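View pics/wrist0.png

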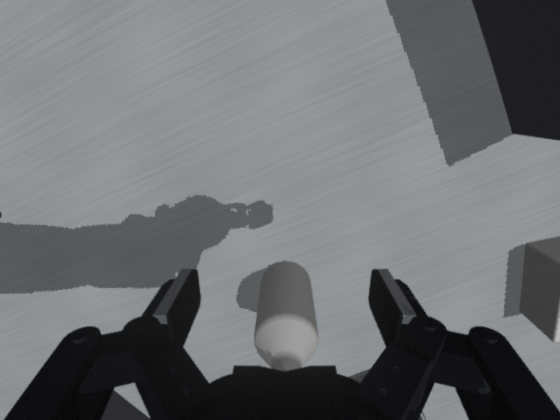

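```bash
python3 - <<'E'
import cv2
a=cv2.imread("pics/top0.png")[140:265,225:380]; cv2.imwrite("pics/topz.png",cv2.resize(a,None,fx=5,fy=5,interpolation=cv2.INTER_CUBIC)[:600])
a=cv2.imread("pics/scene0.png")[155:270,185:320]; cv2.imwrite("pics/scenez.png",cv2.resize(a,None,fx=5,fy=5,interpolation=cv2.INTER_CUBIC))
E
```

```text
(no output)
```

View pics/topz.png

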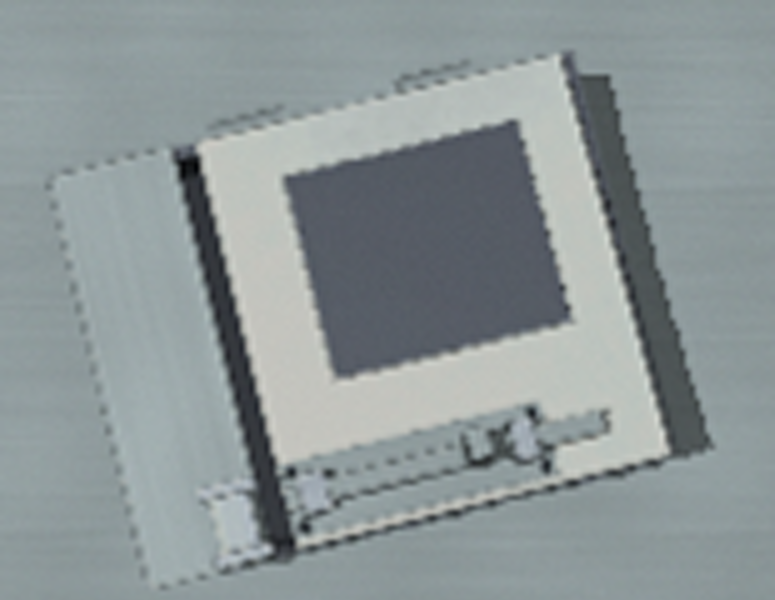

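View pics/scenez.png

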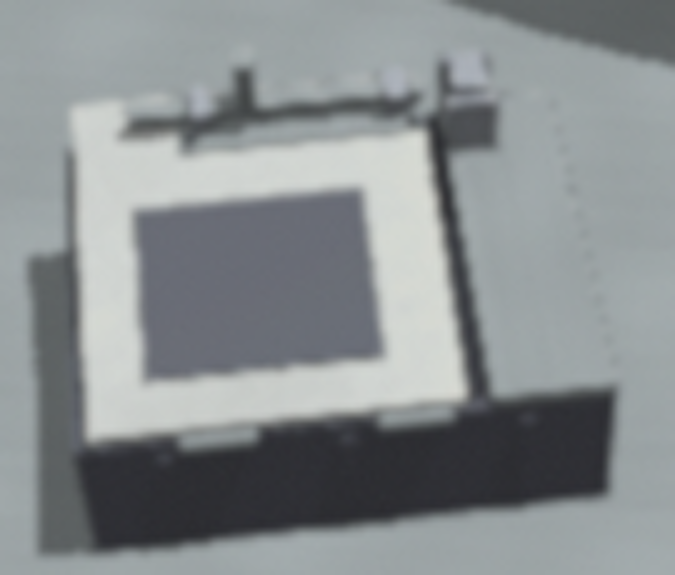

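```bash
cat > h.py <<'E'
import numpy as np, cv2
def proj(d,P):
    P=np.atleast_2d(P); c=(P-d["xyz"])@d["orientation"]; c=c*[1,-1,-1]
    K=np.array([[d["fx"],0,d["cx"]],[0,d["fy"],d["cy"]],[0,0,1]])
    return cv2.projectPoints(c,np.zeros(3),np.zeros(3),K,np.array(d["dist"],float))[0][:,0]
def case(p,C):
    c,s=np.cos(p[2]),np.sin(p[2]); C=np.atleast_2d(C)/1000
    return C@np.array([[c,-s,0],[s,c,0],[0,0,1]]).T+[p[0],p[1],0]
def lidpt(x,y,z,a): # point on lid at angle 0 -> case mm
    dx,dz=x-140,z-120; c,s=np.cos(a),np.sin(a)
    return [140+dx*c+dz*s, y, 120-dx*s+dz*c]
E
python3 - <<'E'
from h import *
from cell import eyes
from scipy.optimize import least_squares
T=eyes.get_image("top");S=eyes.get_image("scene")
t=[([140,180,130],(48,178)),([-140,180,130],(153,588)),('l',140,-170,130,(568,55)),('l',140,80,130,(200,145)),('l',-140,-170,130,(672,455)),('l',-140,80,130,(290,553)),([140,96,130],(178,155))]
s=[([140,180,130],(617,385)),([140,180,0],(607,493)),('l',-140,-170,130,(70,105)),('l',140,-170,130,(85,442)),([140,-180,0],(97,550))]
def pts(L,a): return [e[0] if e[0]!='l' else lidpt(e[1],e[2],e[3],a) for e in L]
ut=np.array([e[-1] for e in t])/5+[225,140]; us=np.array([e[-1] for e in s])/5+[185,155]
def f(p): return np.r_[(proj(T,case(p,pts(t,p[3])))-ut).ravel(),(proj(S,case(p,pts(s,p[3])))-us).ravel()]
r=least_squares(f,[.45,0,.25,.12],loss='soft_l1')
print(r.x,np.degrees(r.x[2])); print(r.fun.reshape(-1,2).round(1))
p=r.x; a=p[3]
kn=case(p,lidpt(-110,-45,186,a)); print("knob",kn,"kn top",case(p,lidpt(-110,-45,201,a)),proj(T,kn),proj(S,kn))
k=case(p,[-110,96,159]);print("keeper",k,proj(T,k),proj(S,k))
np.save("pose.npy",p)
E
```

```text
[ 0.59194133 -0.08265554  0.24597634  0.09844632] 14.09340632282537
[[ 0.3 -0.1]
 [-0.6  0.4]
 [-1.5 -0.8]
 [-0.8 -1. ]
 [-0.1  0.5]
 [ 1.6 -0.5]
 [-1.1 -1.6]
 [-0.4 -1.9]
 [-0.3 -0.7]
 [-0.  -0. ]
 [-0.4 -1.4]
 [-0.6 -0.5]]
knob [[ 0.50367573 -0.15121206  0.21025228]] kn top [[ 0.50510567 -0.15085306  0.22517965]] [[320.89933937 229.98810973]] [[233.0174681  168.74035349]]
keeper [[ 0.461876   -0.01633051  0.159     ]] [[277.75694674 243.01763992]] [[272.92491497 173.79492856]]
```

Emit:
move_arm --plan '[0,0,-4.5,0,0.6,-1,-1,-9,-5,0.6,-4,-3.6,-10,-10,0.6,-7.6,-6.8,-10,-16,0.6,-11.2,-10,-10,-22,0.6,-14.8,-13.2,-10,-28,0.6,-18.4,-16.4,-10,-33,0.6,-22,-19.6,-10,-36.8,0.6]'

```text
clock: 1.05
eef_pos: [0.3301, 0.217, 0.3314]
ee_rot: [[-0.969, -0.248, 0.001], [-0.248, 0.969, 0.0], [-0.001, 0.0, -1.0]]
ft_force: [1.9, 0.4, -0.7]
finger_gap: 0.597
```

Emit:
move_arm --plan '[-0.9,-4.9,0,0,0.6,-1.8,-9.8,0,0,0.6,-2.7,-14.7,0,0,0.6,-3.6,-19.6,0,0,0.6,-4.5,-24.5,0,0,0.6,-5.4,-29.4,0,0,0.6,-6.5,-33,0,0,0.6,-7.7,-35,0,0,0.6]'

```text
clock: 1.85
eef_pos: [0.4906, -0.1049, 0.331]
ee_rot: [[-0.971, -0.241, -0.0], [-0.241, 0.971, -0.001], [0.0, -0.001, -1.0]]
ft_force: [-0.0, 1.5, -0.6]
finger_gap: 0.603
```

```bash
cat > look.py <<'E'
import sys,cv2,pickle
from cell import telemetry, eyes
s=telemetry.read_state(); d=eyes.get_image(sys.argv[1]); n=sys.argv[2]
d["state"]=s; pickle.dump(d,open(n+".pkl","wb")); print(s["eef_pos"].round(4),s["ft_force"].round(1),s["joint_positions"].round(1),d["xyz"].round(4),s["clock"])
cv2.imwrite(f"pics/{n}.png",cv2.resize(d["image"][:,:,::-1],(800,600),interpolation=cv2.INTER_CUBIC))
E
python3 look.py wrist w1
```

```text
[ 0.4906 -0.1049  0.331 ] [-0.   1.5 -0.6] [-12.1  11.3   2.   80.8  -0.  -26. ] [ 0.4091 -0.1265  0.4737] 1.85
```

View pics/w1.png

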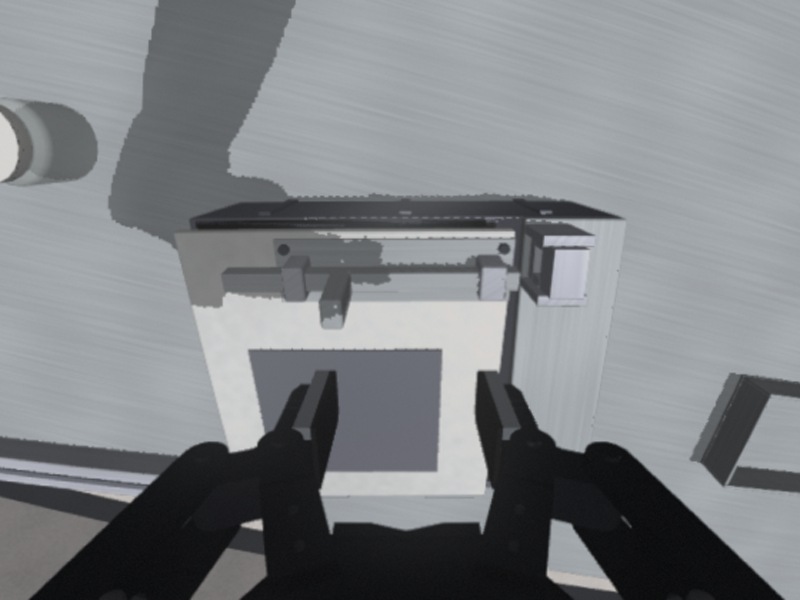

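```bash
python3 - <<'E'
import cv2,pickle
d=pickle.load(open("w1.pkl","rb")); a=d["image"][135:235,335:445,::-1]
cv2.imwrite("pics/w1k.png",cv2.resize(a,None,fx=6,fy=6,interpolation=cv2.INTER_NEAREST))
a=d["image"][140:240,110:390,::-1]
a=d["image"][140:240,115:375,::-1]
cv2.imwrite("pics/w1b.png",cv2.resize(a,None,fx=3,fy=3,interpolation=cv2.INTER_CUBIC))
from h import *
p=np.load("pose.npy");a=.12
for n,q in dict(knobtop=lidpt(-110,-45,201,a),lidc1=lidpt(-140,-170,130,a),lidc2=lidpt(-140,80,130,a),deck1=[-140,180,130],deck2=[140,180,130],tip=lidpt(-110,74,146,a),kmid=[-110,96,159],ktop=[-110,96,195]).items(): print(n,proj(d,case(p,q)).round(1), (proj(d,case(p,q))*800/560).round())
E
```

```text
knobtop [[230.3 215.4]] [[329. 308.]]
lidc1 [[120.4 159.2]] [[172. 227.]]
lidc2 [[360.2 157.9]] [[515. 226.]]
deck1 [[439.9 150.6]] [[628. 215.]]
deck2 [[407.2 344.5]] [[582. 492.]]
tip [[354.9 190.7]] [[507. 272.]]
kmid [[372.2 182.1]] [[532. 260.]]
ktop [[382.4 191.1]] [[546. 273.]]
```

View pics/w1k.png

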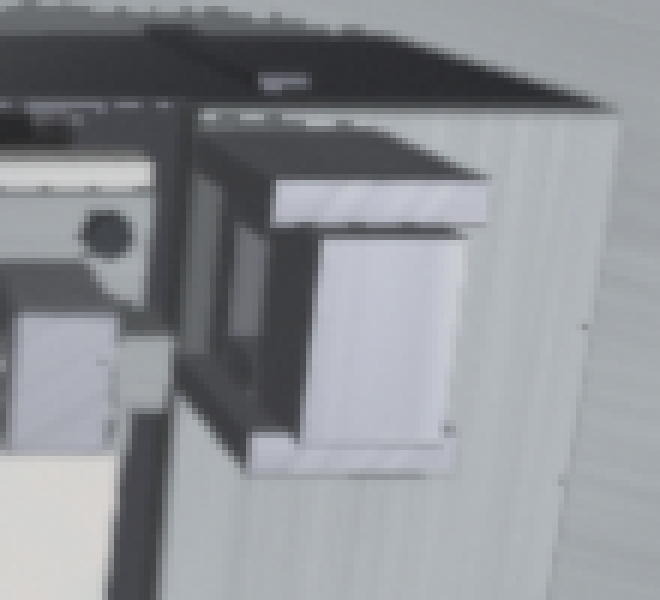

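View pics/w1b.png

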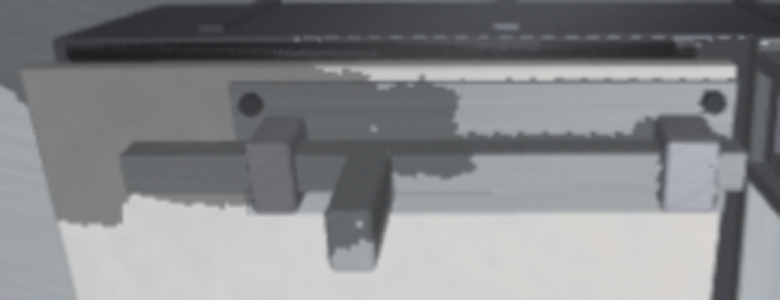

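```bash
cat > fit.py <<'E'
from h import *
import pickle
from cell import eyes
from scipy.optimize import least_squares
T=eyes.get_image("top") if 0 else None
W=pickle.load(open("w1.pkl","rb"))
o=[335,135]
obs=[]
def A(kind,x,y,z,u,v): obs.append((kind,x,y,z,u,v))
c6=lambda u,v:(u/6-.5+335,v/6-.5+135)
c3=lambda u,v:(u/3-.5+115,v/3-.5+140)
A('c',-140,180,130,*c6(617,112))
A('l',-140,-170,130,*c3(25,68)); A('l',-140,80,130,*c3(735,66))
for x,y,z,u,v in [(-120,-38,201,388,None)]: pass
A('k',-120,96,36,*c6(319,238)) if 0 else None
A('kt',0,96,36,*c6(319,238));A('kt',0,121,36,*c6(465,238));A('kt',1,96,36,*c6(301,443))
A('l',-110,-45,201,*c3(354,240))
A('c',140,180,130,403,345) if 0 else None
def f(p):
    r=[]
    for k,x,y,z,u,v in obs:
        if k=='kt': q=[p[5] if x==0 else p[6],y,p[4]+36]
        elif k=='l': q=lidpt(x,y,z,p[3])
        else: q=[x,y,z]
        r.append(proj(W,case(p,q))[0]-[u,v])
    r=np.array(r).ravel()
    return np.r_[r,(p[:3]-p0[:3])/[.003,.003,.006],(p[3]-.12)/.01]
p0=np.load("pose.npy")
r=least_squares(f,[*p0[:3],.12,159,-130,-90])
print(r.x.round(4),r.fun.round(1)); np.save("pose2.npy",r.x)
p=r.x
print("knob",case(p,lidpt(-110,-45,186,p[3])))
J=r.jac;print(np.sqrt(np.diag(np.linalg.inv(J.T@J))).round(4))
E
python3 fit.py
```

```text
[ 5.957000e-01 -8.110000e-02  2.479000e-01  1.150000e-01  1.656990e+02
 -1.318689e+02 -9.873840e+01] [ 2.4  0.6 -0.8  0.7  0.5 -0.3 -0.7  0.1  1.6  0.1 -1.3 -0.1 -1.2 -0.7
  1.3  0.5  0.3 -0.5]
knob [[ 0.50905816 -0.14943901  0.2142572 ]]
[7.0000e-04 6.0000e-04 3.4000e-03 4.4000e-03 1.9931e+00 1.0603e+00
 1.4046e+00]
```

Emit:
move_arm --plan '[-0.3,-2.4,2,0,0.6,-0.7,-4.8,4,0,0.6,-0.7,-4.8,6,0,0.6,-0.7,-4.8,7,0,0.6,-0.7,-4.8,8,0,0.6,-0.7,-4.8,8,0,0.6,-0.7,-4.8,8,0,0.6,-0.7,-4.8,8,0,0.6]'

```text
clock: 2.7
eef_pos: [0.5089, -0.1465, 0.2524]
ee_rot: [[-0.97, -0.245, 0.002], [-0.245, 0.97, -0.001], [-0.002, -0.001, -1.0]]
ft_force: [-0.0, 1.2, -0.8]
finger_gap: 0.6
```

```bash
python3 look.py wrist w2
```

```text
[ 0.5089 -0.1465  0.2524] [-0.   1.2 -0.8] [-16.1  14.8  -4.9  70.2   0.  -30.2] [ 0.4273 -0.1685  0.395 ] 2.7
```

View pics/w2.png

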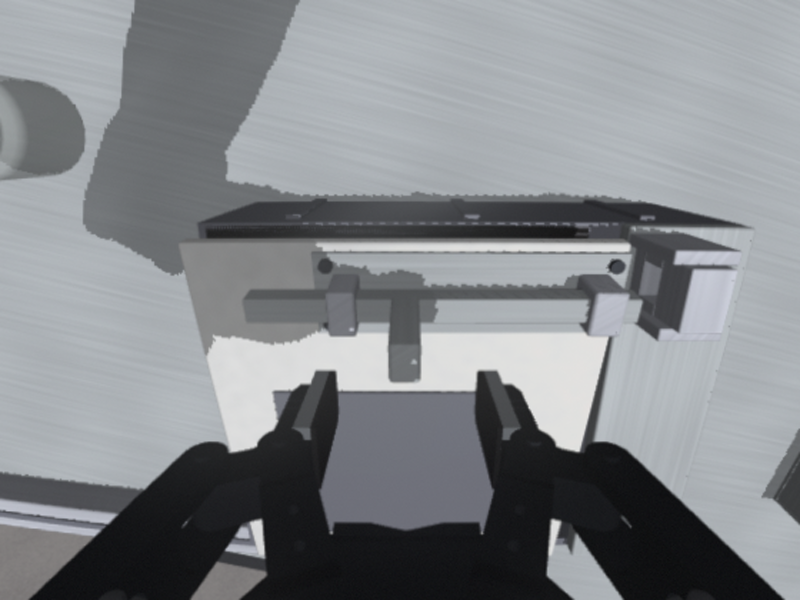

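```bash
python3 - <<'E'
import cv2,pickle
from h import *
d=pickle.load(open("w2.pkl","rb")); a=d["image"][150:245,430:535,::-1]
cv2.imwrite("pics/w2k.png",cv2.resize(a,None,fx=6,fy=6,interpolation=cv2.INTER_NEAREST))
p=np.load("pose2.npy");a=p[3]
for n,q in dict(knobtop=lidpt(-110,-45,201,a),lidc1=lidpt(-140,-170,130,a),lidc2=lidpt(-140,80,130,a),deck1=[-140,180,130],tip=lidpt(-110,74,146,a),kt=[-110,96,195]).items(): print(n,(proj(d,case(p,q))*800/560).round(1))
E
```

```text
knobtop [[403.1 360.6]]
lidc1 [[179.1 242.5]]
lidc2 [[629.2 242.3]]
deck1 [[756.9 228.6]]
tip [[620.  303.5]]
kt [[682.4 308.5]]
```

View pics/w2k.png

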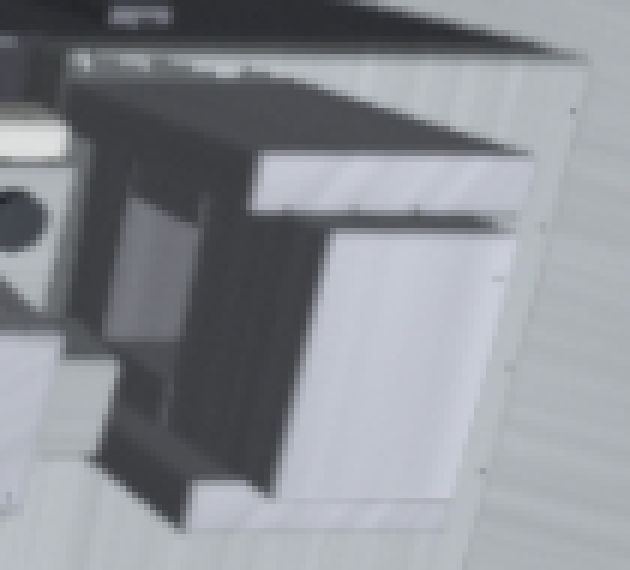

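```bash
cat > fit2.py <<'E'
from h import *
import pickle
from scipy.optimize import least_squares
W=pickle.load(open("w2.pkl","rb"))
c6=lambda u,v:np.array((u/6-.5+430,v/6-.5+150))
c8=lambda u,v:np.array((u*.7,v*.7))
def f(p,full=False):
    r=[]
    def a(q,o,w=1): r.append((proj(W,case(p,q))[0]-o)/w)
    h=p[4]; b=p[5]
    a([-140,180,130],c6(587,58)); a(lidpt(-140,-170,130,p[3]),c8(181,242)); a(lidpt(-140,80,130,p[3]),c8(630,240))
    a(lidpt(-110,-45,201,p[3]),c8(404,362)) ;a(lidpt(-110,74,153,p[3]),c6(113,408),1.5)
    a([-110-b,96,h+36],c6(330,235));a([-110+b,96,h+36],c6(272,495));a([-110-b,121,h+36],c6(517,235));a([-110+b,121,h+36],c6(450,497))
    a([-121,96,h+9.25],c6(207,200),1.5);a([-99,96,h+9.25],c6(165,425),4)
    return np.r_[np.ravel(r),(p[:3]-p0[:3])/[.003,.003,.006],(p[3]-.12)/.01]
p0=np.load("pose.npy")
r=least_squares(f,[*p0[:3],.12,159,18]); p=r.x
print(p.round(4));print(r.fun[:22].reshape(-1,2).round(1),r.fun[22:].round(1))
print("knob",case(p,lidpt(-110,-45,186,p[3])))
J=r.jac;print(np.sqrt(np.diag(np.linalg.inv(J.T@J))).round(4)); np.save("pose3.npy",p)
E
python3 fit2.py
```

```text
[ 5.932000e-01 -8.020000e-02  2.516000e-01  1.252000e-01  1.570224e+02
  1.688240e+01]
[[ 4.3 -2.2]
 [-2.1 -0.3]
 [ 2.8 -0.3]
 [ 1.2 -0.5]
 [-4.6 -1.4]
 [-1.5  0.6]
 [-1.3  1.1]
 [ 0.6  0.7]
 [ 0.9  0.5]
 [-2.   3.1]
 [-0.2 -1.7]] [0.4 0.8 0.9 0.5]
knob [[ 0.50775816 -0.1486077   0.21669184]]
[3.000e-04 5.000e-04 2.600e-03 2.500e-03 6.802e-01 3.801e-01]
```

```bash
sed -i 's/h=p\[4\]; b=p\[5\]/h=p[4]; b=p[5]; k=p[6]/; s/lidpt(-110,74,/lidpt(-110,k-22,/; s/,96,h/,k,h/g; s/,121,h/,k+25,h/g; s/159,18\]/159,18,100]/' fit2.py; python3 fit2.py
```

```text
[ 5.954000e-01 -8.100000e-02  2.484000e-01  1.166000e-01  1.483596e+02
  1.751080e+01  1.037012e+02]
[[ 2.7  0.5]
 [-1.5  0.3]
 [-0.2  1.3]
 [-0.5 -0.9]
 [-0.  -0.7]
 [-0.3 -0.4]
 [-0.2 -0.1]
 [ 0.4 -0.3]
 [ 0.7 -0.6]
 [-0.9  3. ]
 [ 0.2 -2. ]] [ 1.1  0.5  0.4 -0.3]
knob [[ 0.50890278 -0.14936941  0.21464243]]
[4.0000e-04 5.0000e-04 2.6000e-03 2.8000e-03 1.3739e+00 4.0410e-01
 1.0467e+00]
```

Emit:
move_arm --plan '[0,-0.3,2,0,0.6,0,-0.3,4,0,0.6,0,-0.3,5.5,0,0.6,0,-0.3,5.7,0,0.6,0,-0.3,5.7,0,0,0,-0.3,5.7,0,0,0,-0.3,5.7,0,0,0,-0.3,5.7,0,0]' --newtons 50

```text
clock: 3.55
eef_pos: [0.5093, -0.1479, 0.1951]
ee_rot: [[-0.97, -0.245, 0.001], [-0.245, 0.97, 0.004], [-0.002, 0.003, -1.0]]
ft_force: [-1.4, 5.5, 0.4]
finger_gap: 0.158
```

```bash
python3 look.py wrist w3
```

```text
[ 0.5093 -0.1479  0.1951] [-1.4  5.5  0.4] [-16.3  16.4 -11.3  62.3   0.2 -30.5] [ 0.4278 -0.1705  0.3377] 3.55
```

View pics/w3.png

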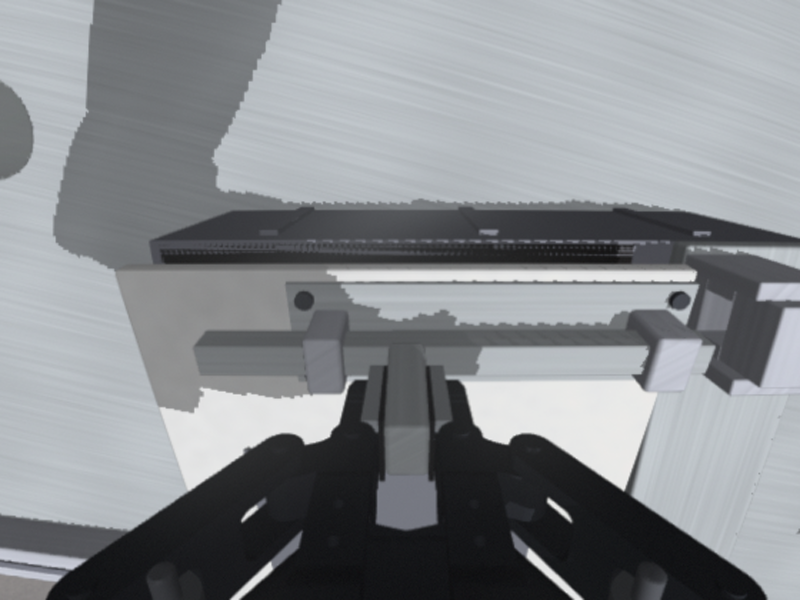

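Emit:
move_arm --plan '[0.1,0,0.3,0,0,0.2,0,0.6,0,0,0.3,0,1.0,0,0,0.5,0,1.4,0,0,0.6,0,1.8,0,0,0.7,0,2.2,0,0,0.8,0,2.5,0,0,0.8,0,2.5,0,0]'

```text
clock: 4.4
eef_pos: [0.5021, -0.1498, 0.1721]
ee_rot: [[-0.97, -0.245, 0.004], [-0.245, 0.97, 0.004], [-0.004, 0.003, -1.0]]
ft_force: [-3.5, 7.0, 12.2]
finger_gap: 0.156
```

```bash
python3 look.py wrist w4
```

```text
[ 0.5021 -0.1498  0.1721] [-3.5  7.  12.2] [-16.8  16.6 -14.7  58.6   0.3 -30.9] [ 0.4202 -0.1723  0.3144] 4.4
```

View pics/w4.png

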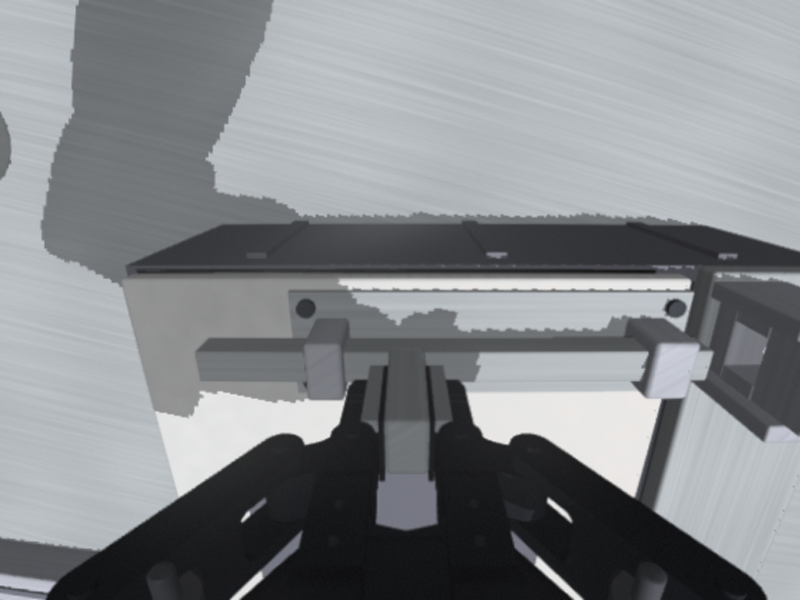

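```bash
python3 - <<'E'
import cv2,pickle
d=pickle.load(open("w4.pkl","rb")); a=d["image"][185:320,460:560,::-1]
cv2.imwrite("pics/w4k.png",cv2.resize(a,None,fx=4.4,fy=4.4,interpolation=cv2.INTER_NEAREST))
E
```

```text
(no output)
```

View pics/w4k.png

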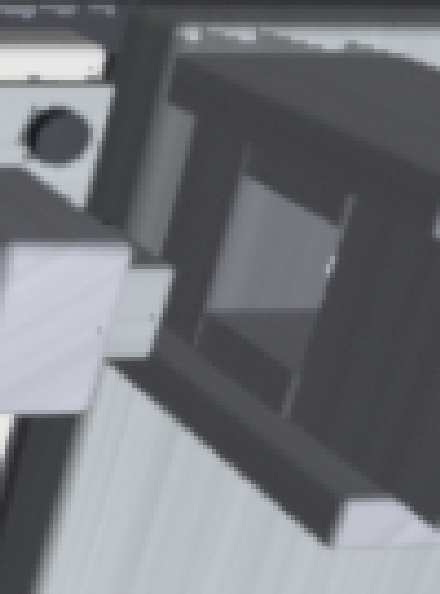

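```bash
cat > fit3.py <<'E'
from h import *
import pickle
from scipy.optimize import least_squares
W=pickle.load(open("w4.pkl","rb"))
c=lambda u,v:np.array((u/4.4-.5+460,v/4.4-.5+185))
p0=np.load("pose3.npy")
def f(q):
    p=[q[0],q[1],p0[2]];h,k,a=q[2:5]; r=[]
    def A(P,o,w=1): r.append((proj(W,case(p,P))[0]-o)/w)
    A([-121,k,h-9.25],c(248,145));A([-99,k,h-9.25],c(200,340));A([-121,k,h+9.25],c(352,195));A([-99,k,h+9.25],c(288,418))
    A(lidpt(-117,k-22+q[5],153,a),c(175,268));A(lidpt(-103,k-22+q[5],153,a),c(155,357))
    A(lidpt(-140,80,130,a),c(107,50)); A(lidpt(-140,-170,130,a),np.array((125,277))*.7)
    return np.r_[np.ravel(r),(q[0]-p0[0])/.003,(q[1]-p0[1])/.003,(a-.02)/.006,q[5]/2]
r=least_squares(f,[p0[0],p0[1],150,104,.02,0]);print(r.x.round(4));print(r.fun.round(1))
print(146+250*r.x[4]);J=r.jac;print(np.sqrt(np.diag(np.linalg.inv(J.T@J))).round(4))
E
python3 fit3.py
```

```text
[ 5.949000e-01 -8.020000e-02  1.528834e+02  9.994640e+01  2.560000e-02
  1.989400e+00]
[-0.9  8.   1.5 -5.3 -2.3  8.8  2.1 -8.5  0.5 -1.6 -0.9 -1.   1.3 -1.7
 -1.3  0.9 -0.2  0.3  0.9  1. ]
152.4119841416839
[4.000e-04 5.000e-04 9.620e-01 9.821e-01 2.100e-03 8.141e-01]
```

```bash
sed -i 's/\[-121,k/[-110-q[6],k/g; s/\[-99,k/[-110+q[6],k/g; s/.02,0\])/.02,0,17])/' fit3.py; python3 fit3.py
```

```text
[ 5.958000e-01 -8.000000e-02  1.505515e+02  1.019238e+02  2.260000e-02
  8.056000e-01  1.638330e+01]
[ 1.1  0.1 -0.4  1.4 -0.1  0.1 -0.5 -1.5  0.6 -0.9 -0.8 -0.4  0.1 -0.7
 -0.2  1.9  0.1  0.4  0.4  0.4]
151.6447309598394
[4.0000e-04 5.0000e-04 9.8630e-01 1.0004e+00 2.1000e-03 8.2590e-01
 3.4150e-01]
```

Emit:
move_arm --plan '[0,0.4,0.1,0,0,0.05,0.8,0.15,0,0,0.05,1.2,0.15,0,0,0.05,1.6,0.15,0,0,0.05,2.0,0.15,0,0,0.05,2.3,0.15,0,0,0.05,2.6,0.15,0,0,0.05,2.6,0.15,0,0]'

```text
clock: 5.25
eef_pos: [0.4963, -0.1274, 0.1715]
ee_rot: [[-0.97, -0.244, 0.006], [-0.244, 0.97, -0.002], [-0.005, -0.004, -1.0]]
ft_force: [-4.1, -1.5, 12.2]
finger_gap: 0.158
```

```bash
python3 look.py wrist w5
```

```text
[ 0.4963 -0.1274  0.1715] [-4.1 -1.5 12.2] [-14.4  15.3 -16.6  57.8  -0.1 -28.5] [ 0.4141 -0.149   0.3138] 5.25
```

View pics/w5.png

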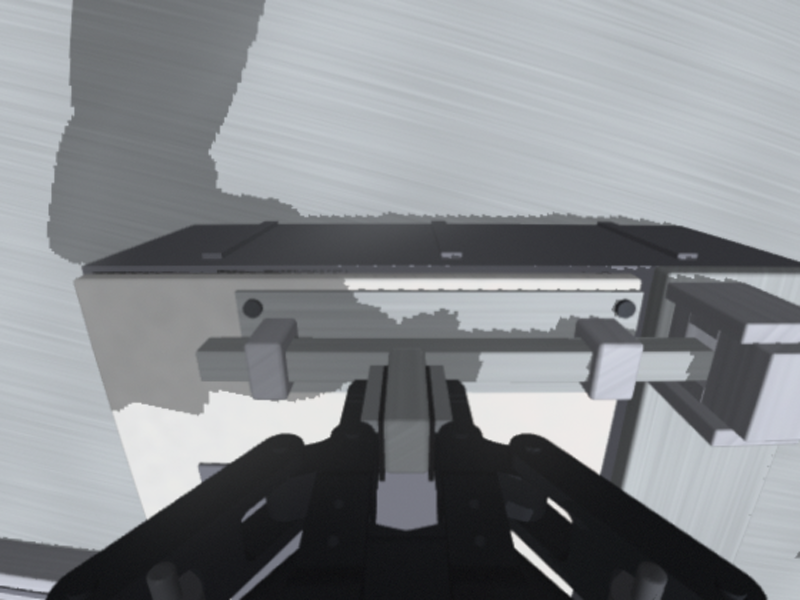

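Emit:
move_arm --plan '[0,0.2,0,0,0,0,0.4,0,0,0,0,0.6,0,0,0,0,0.8,0,0,0,0,1.0,0,0,0,0,1.0,0,0,0,0,1.0,0,0,0,0,1.0,0,0,0]'

```text
clock: 6.1
eef_pos: [0.4939, -0.118, 0.1714]
ee_rot: [[-0.97, -0.243, 0.006], [-0.243, 0.97, -0.003], [-0.005, -0.004, -1.0]]
ft_force: [-4.6, -2.5, 12.5]
finger_gap: 0.155
```

Emit:
move_arm --plan '[0,0.4,0,0,0,0,0.8,0,0,0,0,1.2,0,0,0,0,1.6,0,0,0,0,2.0,0,0,0,0,2.2,0,0,0,0,2.3,0,0,0,0,2.3,0,0,0]'

```text
clock: 6.9
eef_pos: [0.4885, -0.0964, 0.1715]
ee_rot: [[-0.97, -0.243, 0.006], [-0.243, 0.97, -0.004], [-0.005, -0.006, -1.0]]
ft_force: [-4.1, -5.5, 13.5]
finger_gap: 0.159
```

```bash
python3 look.py wrist w6
```

```text
[ 0.4885 -0.0964  0.1715] [-4.1 -5.5 13.5] [-11.   14.  -18.5  57.2  -0.2 -25.1] [ 0.4063 -0.1177  0.3138] 6.9
```

View pics/w6.png

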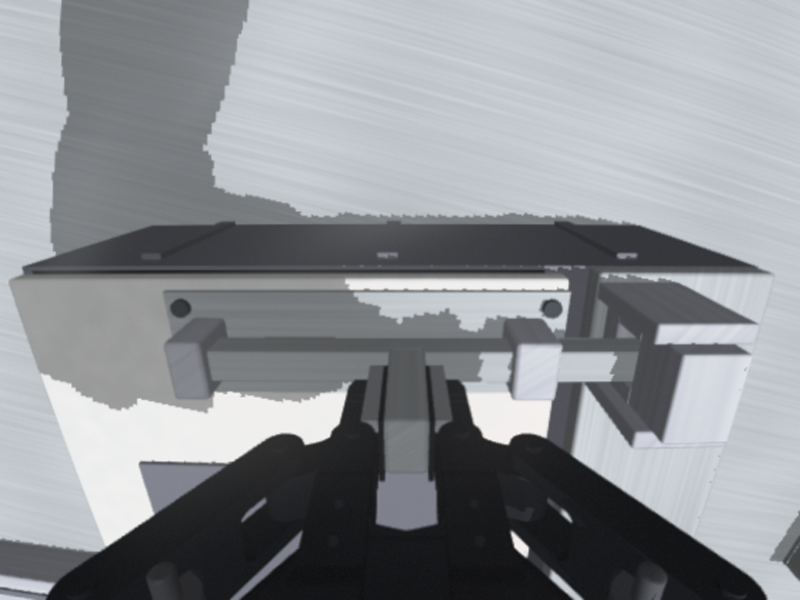

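Emit:
move_arm --plan '[0,0.1,0,0,0,0,0.2,0,0,0,0,0.3,0,0,0,0,0.4,0,0,0,0,0.4,0,0,0,0,0.4,0,0,0,0,0.4,0,0,0,0,0.4,0,0,0]'

```text
clock: 7.75
eef_pos: [0.4885, -0.0964, 0.1717]
ee_rot: [[-0.971, -0.241, 0.007], [-0.241, 0.97, -0.012], [-0.004, -0.014, -1.0]]
ft_force: [-2.7, -17.5, 11.8]
finger_gap: 0.156
```

Emit:
move_arm --plan '[0,-0.1,0,0,0,0,-0.2,0,0,0,0,-0.3,-0.1,0,0,0,-0.3,-0.2,0,0,0,-0.3,-0.2,0,0.6,0,-0.3,-0.2,0,0.6,0,-0.3,-0.2,0,0.6,0,-0.3,-0.2,0,0.6]'

```text
clock: 8.55
eef_pos: [0.4862, -0.0933, 0.1699]
ee_rot: [[-0.97, -0.244, -0.0], [-0.244, 0.97, 0.0], [-0.0, 0.0, -1.0]]
ft_force: [0.5, 0.0, -0.0]
finger_gap: 0.6
```

Emit:
move_arm --plan '[0,-0.3,-1,0,0.6,0,-0.3,-3,0,0.6,0,-0.3,-5,0,0.6,0,-0.3,-8,0,0.6,0,-0.3,-10,0,0.6,0,-0.3,-10,0,0.6,0,-0.3,-10,0,0.6,0,-0.3,-10,0,0.6]'

```text
clock: 9.35
eef_pos: [0.4863, -0.0963, 0.2689]
ee_rot: [[-0.97, -0.244, -0.002], [-0.244, 0.97, 0.0], [0.002, 0.001, -1.0]]
ft_force: [-0.1, -0.9, 0.9]
finger_gap: 0.602
```

```bash
python3 look.py wrist w7; python3 look.py scene s7
```

```text
[ 0.4863 -0.0963  0.2689] [-0.1 -0.9  0.9] [-11.2  11.3  -7.1  71.7  -0.  -25.3] [ 0.4052 -0.1184  0.4117] 9.35
[ 0.4862 -0.0963  0.2686] [0.  0.3 0.4] [-11.2  11.3  -7.1  71.7  -0.  -25.3] [1.5688 0.1238 1.2491] 9.4
```

View pics/w7.png

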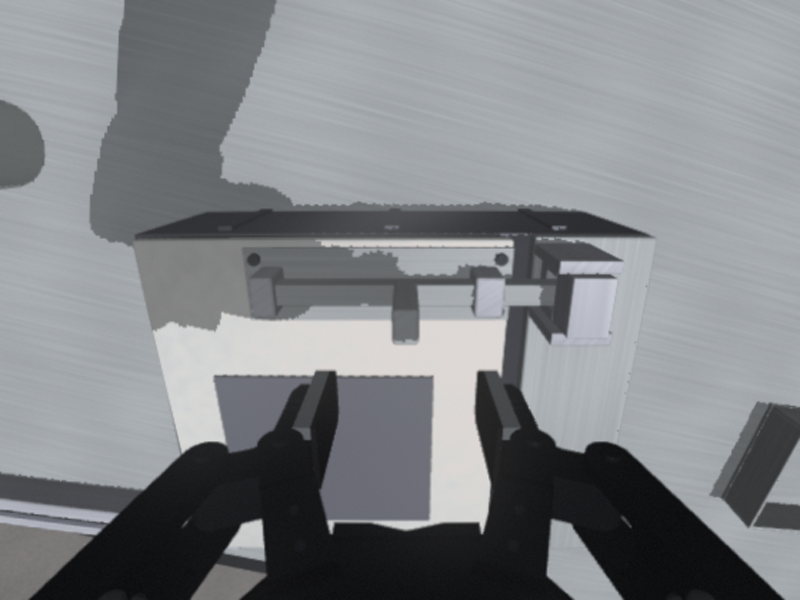

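View pics/s7.png

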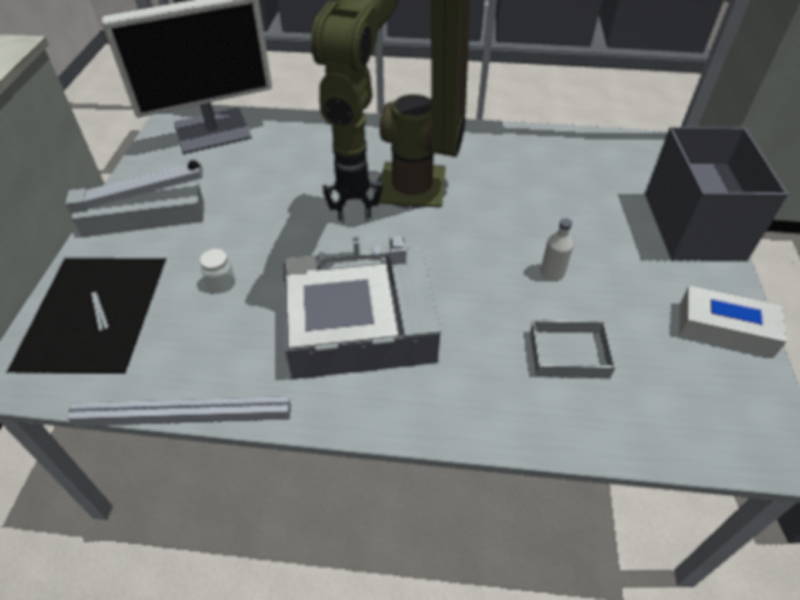

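```bash
python3 - <<'E'
from h import *
import pickle
p=np.load("pose3.npy"); d=pickle.load(open("w7.pkl","rb"))
for t in (50,53,55): print(t,(proj(d,case(p,lidpt(-110,-45+t,201,.022)))/.7).round(1))
print((proj(d,case(p,np.array([lidpt(-140,-170,130,.022),lidpt(-140,-170,130,.12),[-140,180,130]])))/.7).round(1))
a=d["image"][160:250,160:450,::-1]; cv2.imwrite("pics/w7k.png",cv2.resize(a,None,fx=2.75,fy=2.75,interpolation=cv2.INTER_CUBIC))
E
```

```text
50 [[395.5 326.1]]
53 [[401.3 326.1]]
55 [[405.2 326.1]]
[[132.6 240.9]
 [107.  254.7]
 [658.4 237.4]]
```

View pics/w7k.png

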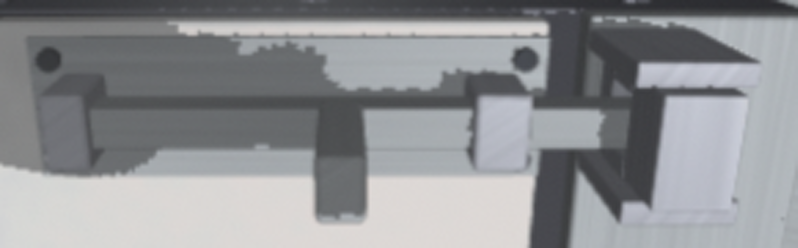

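```bash
python3 -c "
from cell import finish_job
print(finish_job())"
```

```text
the job is handed in; nothing more can be done
None
```

The bolt is fully home through the keeper and holds the lid down by itself. I handed the job in at about 9.4 s, with the gripper open about 75 mm above the knob, touching nothing.

**What I did:** I gripped the knob and pressed the lid down to about 5 mm above its stop. That height matched the keeper opening's centre, which I had measured at about 150.5 mm. The bolt went through without butting.

**Checks that passed:**
- **End stop:** at 55 mm of travel the sideways force rose from 5.5 to 17.5 N with no further movement.
- **After release:** the wrist picture shows the knob where 55 mm of travel predicts. The lid stayed near 0.02 rad, against about 0.12 when ajar.
- **Bystanders:** the bottle, jar and tray look unmoved in the scene picture. I did not measure them, but the arm went nowhere near the jar or tray and passed clear of the bottle.

**Disagreements and gaps:**
- **Keeper position:** I first assumed the keeper's face was at case y = 96 mm, which gave heights between 157 and 166 mm. Fitting the face position as well put it at about 102–104 mm and the height at 148–151 mm, and the easy entry supports this.
- **Bolt tip:** the bolt tip behind the keeper was not seen directly.

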